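# Lock the sharpener cube back onto its shavings drum

### The job

Put the yellow sharpener cube back on its blue shavings drum: set its neck in the drum's mouth and, without forcing it, feel for the angle at which its two lugs drop into the collar's slots. Push it fully down against the spring, turn it clockwise (seen from above) to the end stop and let it spring up into the catch, so that it stays locked and upright when released. Leave the owl pot, spoon rest, document box and bookend as they are.

Things in the scene. Friction and masses are not known exactly. Their poses are not given: they have to be found in the camera images.
- sharpener: Loose yellow plastic sharpener cube, 90 g, standing upright on its neck. Origin: centre of the neck's underside, z up. Round grey neck of diameter 26 mm from z 0 to 19 (foot tapers to 21 mm over the lowest 4 mm); above it a cube 44 x 44 mm, faces square to x and y, z 19 to 61. Two red bars on its top, along x, show the direction of the two lugs below.
- sharpener_lugs (a point): Point on the sharpener's axis 5 mm above the neck's underside, level with the underside of its two lugs; axes as the sharpener's. The lugs stick out of the neck along +x and -x to 19.5 mm from the axis, 8 mm wide (y), 5 mm thick (upward from this point). A half turn about z makes no difference.
- sharpener_grip (a point): Point on the sharpener's axis 43 mm above the neck's underside (24 mm above the cube's underside, 18 mm below its top): where to grip it across two facing sides, 44 mm apart.
- drum: Fixed blue shavings drum, 72 mm across its rubber foot; its upper part (28 to 50 mm high) is a white collar 62 mm across. Origin: centre of its underside, z up. Two white ribs lie along +x and -x. The collar's two slots point roughly along +x and -x too, but the collar sits up to 0.4 rad round to either side, differently every time, not reported: see the slots from above or feel for them.
- drum_mouth (a point): Centre of the drum's mouth, level with the collar's top, 50 mm above the counter; axes as the drum's. Bore 29 mm in diameter; two facing slots 11 mm wide reach out to 21.5 mm from the axis. Off the slots the lugs rest on the collar's top, the neck 5 mm deep in the bore. In the slots the cube goes down until its underside meets the collar (neck foot 19 mm below the mouth).
- drum_catch (a point): Point on the drum's axis 13.5 mm below the mouth: where the neck's foot is when the cube is locked. Pushed down (foot at least 17.5 mm below the mouth), the lugs turn clockwise from above under a 7 mm lip to an end stop; the catch is centred 0.96 rad from the slot, with 0.08 rad play. There the spring lifts the cube 5.5 mm and it cannot turn back. The collar itself does not turn.
- dust_plate (a joint): Orange sprung plate in the drum's bore, 6 mm below the mouth when free. Value: how far it is pressed down, m: 0 free, 0.013 with the cube pushed fully down, about 0.0075 when the cube is locked in its catch. Spring force 1.6 N when free, 6.8 N at 0.013.
- owl_pot: Bystander: terracotta-brown ceramic owl pen pot with three pens in it, 82 mm across, 145 mm high with its pens. Origin: centre of its underside.
- spoon_rest: Bystander: stainless steel spoon rest, a shallow dish 210 x 75 x 14 mm with two erasable pens lying in it, long side along its x. Origin: centre of its underside.
- doc_box_latch (a point): Bystander: transparent document box with a blue snap latch, 220 (x) x 300 (y) x 36 mm. This point: middle of the lower edge of its near long side, under the latch; the box reaches 220 mm along +x from here and 150 mm to either side.
- bookend: Bystander: aluminium bookend, foot 100 x 120 mm, its upright plate 133 mm high on the +x side. Origin: centre of its underside.
Mind the look-alikes: they are no part of the job. There is more than one size of the sharpener; the one meant has the size given above.

How it is judged:
By the outcome, as a careful person would: the job done as asked, in the order asked, and still so for the second after the job is handed in, with the robot touching nothing.
It also fails if it takes over 54 s, if anything falls off the work surface, if the arm or the gripper's body presses on something with over 40 N, if the wrist force passes 120 N, or if a joint passes its speed limit or range.

### The arm

A 7-joint arm with a two-finger parallel gripper is mounted at the origin on the work surface. World frame = base frame: x ahead of the robot, y to its left, z up, the work surface at z = 0. Lengths are in mm, angles in rad, forces in N, time in s.
With the tool pointing down it reaches from about 400 to 875 mm from the base axis. Payload 4.4 kg.
Tool frame: the origin (TCP) lies where the fingers leave the gripper's body, on its centre line; the fingertips stand 73 mm ahead of it and the grasp point (between the pads) lies 54 mm ahead of it; z points along the fingers, y is the line along which they close (so a half turn about z gives the same grasp; the last joint's range is limited). The gripper opens to 85 mm and grips with 20 to 120 N. Pads are 22 mm wide; open, the fingers measure 114 mm over their backs; the gripper's body (76 mm by 85 mm) begins 54 mm behind the grasp point. The pads swing forward as they close: fully open they stand 13 mm farther back than shut.
Start: joints at [1.042, 0.628, 0.038, 1.517, -0.027, 0.996, -0.02], TCP at [290.222, -581.626, 303.913] pointing down, gripper open.
Joint ranges: [-3.06, 3.06], [-0.37, 2.12], [-1.25, 1.32], [0.18, 2.47], [-1.1, 4.24], [0.23, 1.98], [-2.94, 2.94]. Speed limits (rad/s): [2.57, 2.57, 3.14, 3.14, 3.14, 3.14, 3.14].

### API

Orientations are given as [roll, pitch, yaw] about the fixed x, y, z axes, in that order (R = Rz(yaw) Ry(pitch) Rx(roll)).
In Python, from cell import ctrl gives the robot as it stands.
- The arm moves only by the tool send_rows, never from a script. Its argument "rows" is a list that holds one entry, the list of rows, each a list of 6 numbers: the shift along the tool's x, y, z in cm, then the turn, a rotation vector about the tool's x, y, z in rad. In form: [[[tx, ty, tz, wx, wy, wz], ...]]. A call has 1 to 10 rows; each row is the pose to reach, as a shift and turn from the pose commanded when the call began, along the tool's axes at that moment; what a row does not reach only later rows make up. A row lasts 1/10 s, in which the tool goes at most 50 mm and 8.59 degrees, less where a joint would pass 70% of its speed; a pose out of reach is approached as far as the arm can. A call with a gripper value outside its range is refused whole. "grip" is the closure in counts, from 0 (fully open) to 255 (shut), set as the call begins (left out, the last holds). The fingers move at their own pace and stop on an object; the grip force is fixed at half the most. Time passes only in rows, so rows that repeat a pose let the fingers close. It gives the time, the measured TCP pose, the force, the opening and the grip force at its end, in the units of the state.
- ctrl.read_state(): the state, without advancing time (a new reading comes with each control period).
- ctrl.get_image(name): name is "scene" or "side" or "wrist"; returns a dict with "pixels" (480x640x3 uint8, red, green, blue), "fx", "fy", "cx", "cy" (pixels), "extrinsics" (4x4, takes a point from camera to world coordinates); the wrist camera has in their place "mount" (4x4, takes a point from camera to tool coordinates, whose origin is the TCP and whose axes are the flange's). Camera axes: x right, y up, looking along -z (the intrinsics and any distortion apply to the point x, -y, -z); pixel columns grow to the right and rows downward; lengths in mm; the calibration is good to about 2 mm. A picture is of the moment at which its call begins: read the wrist's pose just before it. There is no depth.
- ctrl.finish_job(): hands the job in; it is judged then, once.
The state is a dict: "clock": time; "qpos": joint angles; "qd": joint speeds; "tau": joint torques, N m; "eef_pos": TCP position; "tool_rot": TCP orientation; "force": force on the tool from outside, world axes, zero at the start; "torque": the same for the moment, N m; "width": finger opening in mm; "gripper_force": force on a finger pad.
Only numpy, scipy, OpenCV 4.12 (cv2) and the standard library are available. Lean on these libraries where they do the work, as an engineer would, in place of code of your own. Each camera call takes 0.05 s, during which the arm holds its last target. There are 200 camera calls.

## Working session

There is one attempt and no reset: what is moved stays moved. The work goes in short steps, Python scripts to look and compute and a tool call to move; the robot and the scene stay as the last step left them, time stands still between calls to the robot, and variables do not carry over. Pictures are saved under pics/ and viewed, at most 10 in all, crops included, and the job is handed in when it is done.

Besides the shell and the picture viewer there is one more tool, called after "Call:" in YAML: its name, and indented under it one key for each argument. send_rows: Moves the arm, as the interface text tells. Its arguments: {"type":"object","properties":{"rows":{"type":"array","items":{"type":"array","items":{"type":"array","items":{"type":"number"}}}},"grip":{"type":"number"}},"required":["rows"]}

```bash
mkdir -p pics; ls; python3 - <<'E'
from cell import ctrl
import cv2
s=ctrl.read_state();print(s)
for n in("scene","side"):
    i=ctrl.get_image(n);cv2.imwrite(f"pics/{n}0.png",i["pixels"][:,:,::-1]);print(n,[k for k in i],i["fx"],i["fy"],i["cx"],i["cy"],i["extrinsics"])
i=ctrl.get_image("wrist");print(i["mount"],i["fx"])
E
```

```text
pics
{'clock': 0.0, 'qpos': array([ 1.04220581,  0.62934096,  0.03843509,  1.51836259, -0.02698323,
        0.99628689, -0.02000305]), 'qd': array([-0.00023532,  0.00043419, -0.00058935, -0.00084525,  0.00069061,
        0.00176328, -0.00163849]), 'tau': array([-1.18080050e-03, -5.63411522e+01,  1.22576449e+00, -1.93452805e+01,
        1.10262146e-02,  1.03773444e-02, -7.67516781e-06]), 'eef_pos': array([ 290.00308335, -581.18215715,  302.99391554]), 'tool_rot': array([-3.13971304e+00,  3.44281071e-05,  4.62802306e-01]), 'force': array([ 0.19209739, -0.53436829, -0.44140896]), 'torque': array([-0.03359086,  0.01421313, -0.00114741]), 'gripper_force': 0.0, 'width': 85.39428944503305}
scene ['pixels', 'fx', 'fy', 'cx', 'cy', 'extrinsics'] 546.2299706670111 546.2299706670111 324.5847166267578 239.52248572619442 [[ 7.21026346e-01 -4.99173225e-01  4.80569557e-01  1.16208713e+03]
 [ 6.92897488e-01  5.23178196e-01 -4.96162924e-01 -5.59831671e+02]
 [-3.75226645e-03  6.90731979e-01  7.23101137e-01  9.07689876e+02]
 [ 0.00000000e+00  0.00000000e+00  0.00000000e+00  1.00000000e+00]]
side ['pixels', 'fx', 'fy', 'cx', 'cy', 'extrinsics'] 445.87079972419326 445.87079972419326 317.2799254998662 237.3515114403447 [[-9.58957256e-01  1.69634947e-01 -2.27211282e-01  4.03453056e+02]
 [-2.82647705e-01 -5.07973708e-01  8.13678675e-01  7.85379013e+02]
 [ 2.26109812e-02  8.44503817e-01  5.35072001e-01  5.92467616e+02]
 [ 0.00000000e+00  0.00000000e+00  0.00000000e+00  1.00000000e+00]]
[[-1.24978972e-03  9.63320622e-01  2.68350178e-01  6.81477909e+01]
 [ 9.99999102e-01  1.33397094e-03 -1.31369809e-04 -3.14161435e-01]
 [-4.84522583e-04  2.68349772e-01 -9.63321423e-01 -6.96153052e+01]
 [ 0.00000000e+00  0.00000000e+00  0.00000000e+00  1.00000000e+00]] 361.3518328436614
```

View pics/scene0.png

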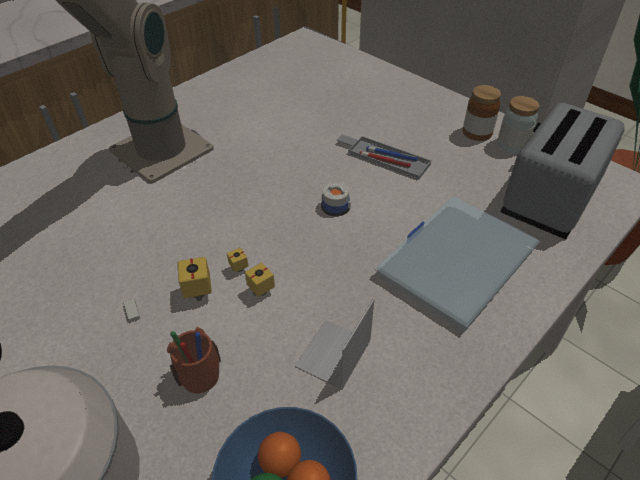

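View pics/side0.png

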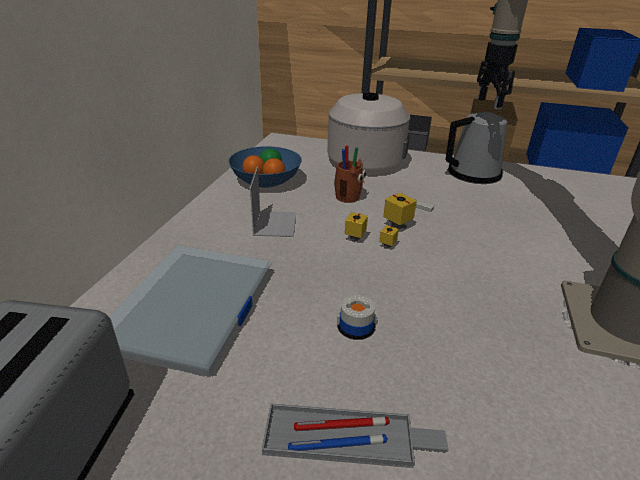

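The scene view shows three yellow cubes, with tops at about (193,268), (259,273) and (237,254), and the drum's mouth at about (336,191). In the side view the cubes are at (400,203), (356,220) and (389,233), and the drum is at (358,305).

```bash
cat > h.py <<'E'
from cell import ctrl
import numpy as np, cv2
from scipy.spatial.transform import Rotation as R
def cam(n):
    s=ctrl.read_state(); i=ctrl.get_image(n)
    if n=="wrist":
        T=np.eye(4);T[:3,:3]=R.from_euler('xyz',s["tool_rot"]).as_matrix();T[:3,3]=s["eef_pos"]
        i["extrinsics"]=T@i["mount"]
    return i
def ray(i,u,v):
    E=i["extrinsics"];d=E[:3,:3]@np.array([(u-i["cx"])/i["fx"],-(v-i["cy"])/i["fy"],-1.]);return E[:3,3],d
def onz(i,u,v,z):
    o,d=ray(i,u,v);return (o+d*(z-o[2])/d[2])[:2]
def proj(i,P):
    E=i["extrinsics"];c=(np.atleast_2d(P)-E[:3,3])@E[:3,:3]
    return np.c_[i["cx"]-i["fx"]*c[:,0]/c[:,2], i["cy"]+i["fy"]*c[:,1]/c[:,2]]
E
python3 - <<'E'
from h import *
a=cam("scene");b=cam("side")
for n,p,q in(("big",(193,268),(400,203)),("mid",(259,273),(356,220)),("small",(237,254),(389,233)),("drum",(336,191),(358,303))):
    o,d=ray(a,*p);o2,d2=ray(b,*q)
    st=np.linalg.lstsq(np.c_[d,-d2],o2-o,rcond=None)[0];print(n,o+d*st[0],o2+d2*st[1])
    print([onz(a,*p,z).round() for z in(30,45,61)])
for n,i in(("scene",a),("side",b)):
    m=cv2.inRange(cv2.cvtColor(i["pixels"],cv2.COLOR_RGB2HSV),(20,120,60),(32,255,255))
    print(n,[(s[:5].tolist(),c.round(1)) for s,c in zip(*cv2.connectedComponentsWithStats(m)[2:]) if s[4]>40])
c=np.vstack([a["pixels"][225:315,150:290]]);cv2.imwrite("pics/c1.png",cv2.resize(c[:,:,::-1],None,fx=5,fy=5,interpolation=2))
E
```

```text
big [ 470.77269487 -227.54222048   73.35561206] [ 473.17347187 -226.55544029   71.75937516]
[array([ 435., -210.]), array([ 447., -216.]), array([ 461., -223.])]
mid [ 564.5790767  -135.65197731   55.79191983] [ 565.01417721 -135.45491861   55.58486715]
[array([ 546., -123.]), array([ 557., -130.]), array([ 568., -138.])]
small [ 480.71755473 -125.96957192   41.81461167] [ 482.09623127 -125.37425293   41.02800657]
[array([ 471., -120.]), array([ 483., -128.]), array([ 496., -136.])]
drum [502.58352931 160.82327215  51.59778354] [497.45854493 158.40842619  53.5130856 ]
[array([486., 179.]), array([498., 166.]), array([510., 153.])]
scene [([0, 0, 640, 480, 305315], array([320.1, 239.3])), ([227, 248, 21, 24, 290], array([237.3, 259.9])), ([178, 257, 33, 41, 963], array([194.1, 277.9])), ([245, 263, 29, 33, 557], array([259.7, 279.7]))]
side [([0, 0, 640, 480, 305741], array([319.2, 239.6])), ([384, 193, 32, 32, 731], array([399.1, 208.9])), ([345, 212, 23, 26, 417], array([355.4, 225.1])), ([380, 225, 19, 21, 262], array([388.4, 235.4]))]
```

View pics/c1.png

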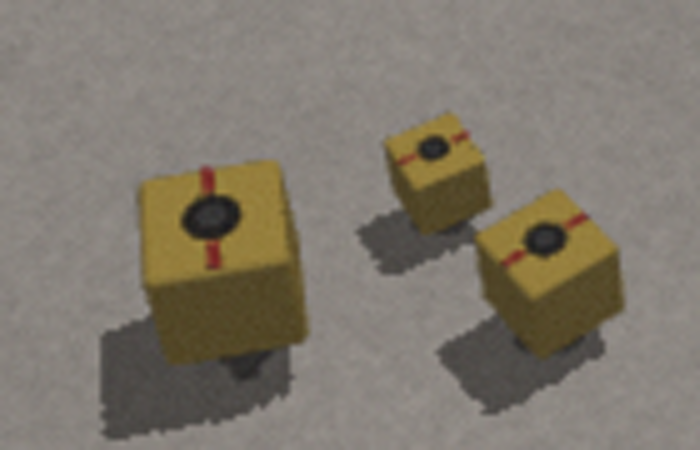

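The crop shows the tops and red bars of all three cubes. Triangulated top heights are about 72, 56 and 41 mm, so I'll check the edge lengths.

```bash
python3 - <<'E'
from h import *
a=cam("scene");b=cam("side")
C={"big":[(138,183),(275,160),(298,262),(148,286)],"mid":[(475,237),(560,190),(620,250),(532,298)],"small":[(385,143),(448,113),(485,155),(415,188)]}
for n,c in C.items():
    for z in(41,47,56,61,72):
        P=np.array([onz(a,150+u/5,225+v/5,z) for u,v in c]);e=np.linalg.norm(P-np.roll(P,-1,0),axis=1)
        print(n,z,P.mean(0).round(1),e.round(1),e.mean().round(1), proj(b,[*P.mean(0),z]).round(1))
E
```

```text
big 41 [ 447. -217.] [57.5 59.3 60.9 58. ] 58.9 [[408.4 217.1]]
big 47 [ 451.9 -219.3] [57.1 58.9 60.4 57.6] 58.5 [[406.9 214.3]]
big 56 [ 459.4 -222.9] [56.5 58.2 59.8 57. ] 57.9 [[404.5 210. ]]
big 61 [ 463.5 -224.9] [56.2 57.9 59.4 56.6] 57.5 [[403.3 207.7]]
big 72 [ 472.6 -229.2] [55.5 57.1 58.7 55.9] 56.8 [[400.4 202.5]]
mid 41 [ 556.1 -128.9] [42.1 42.9 42.6 42. ] 42.4 [[358.6 227.1]]
mid 47 [ 560.3 -131.9] [41.8 42.6 42.3 41.7] 42.1 [[357.4 224.1]]
mid 56 [ 566.6 -136.4] [41.4 42.2 41.8 41.2] 41.7 [[355.5 219.6]]
mid 61 [ 570.1 -138.9] [41.1 41.9 41.6 41. ] 41.4 [[354.4 217. ]]
mid 72 [ 577.7 -144.4] [40.6 41.4 41.  40.5] 40.9 [[352.1 211.5]]
small 41 [ 481.6 -127.7] [30.6 30.7 33.4 30.2] 31.2 [[389.4 232.5]]
small 47 [ 486.3 -130.7] [30.4 30.5 33.2 30. ] 31.0 [[387.9 229.4]]
small 56 [ 493.3 -135.2] [30.1 30.1 32.8 29.7] 30.7 [[385.6 224.8]]
small 61 [ 497.3 -137.7] [29.9 30.  32.6 29.5] 30.5 [[384.3 222.2]]
small 72 [ 505.9 -143.2] [29.5 29.6 32.2 29.1] 30.1 [[381.6 216.5]]
```

```bash
cat >> h.py <<'E'
def row(pos,yaw,ref=None):
    """row from reference (pos,yaw) (default: measured pose, taken upright) to target"""
    s=ctrl.read_state()
    p,y=(s["eef_pos"],s["tool_rot"][2]) if ref is None else ref
    A=R.from_euler('xyz',[np.pi,0,y]);dy=(y-yaw+np.pi)%(2*np.pi)-np.pi
    return np.r_[A.inv().apply(np.array(pos)-p)/10,0,0,dy].round(3)
E
python3 - <<'E'
from h import *
a=cam("scene")
P,Q=onz(a,150+512/5,225+259/5,61),onz(a,150+578/5,225+220/5,61);d=Q-P
print(np.arctan2(d[1],d[0]),P,Q)
ref=([290.2,-581.6,303.9],.463)
for y in (.463,-.3): print(row([568,-137,300],y,ref))
i=a
c=i["pixels"][165:225,290:380];cv2.imwrite("pics/c2.png",cv2.resize(c[:,:,::-1],None,fx=7,fy=7,interpolation=2))
E
```

```text
1.4530875577919506 [ 566.14107391 -154.064719  ] [ 569.94844732 -121.86853678]
[ 44.713 -27.372   0.39    0.      0.      0.   ]
[ 44.713 -27.372   0.39    0.      0.      0.763]
```

Call:
send_rows:
  rows:
    - [[10,-6,0,0,0,0.15],[20,-12,0,0,0,0.3],[30,-18,0,0,0,0.45],[40,-24,0,0,0,0.58],[44.7,-27.4,0,0,0,0.58],[44.7,-27.4,3,0,0,0.58],[44.7,-27.4,6,0,0,0.58],[44.7,-27.4,6,0,0,0.58],[44.7,-27.4,6,0,0,0.58],[44.7,-27.4,6,0,0,0.58]]

```text
clock: 1.4
eef_pos: [553.0, -160.9, 251.1]
tool_rot: [3.142, -0.001, -0.117]
force: [0.8, -1.4, 0.0]
width: 85.6
gripper_force: 0.0
```

Call:
send_rows:
  rows:
    - [[1.2,-2.5,0.8,0,0,0],[1.2,-2.5,0.8,0,0,0],[1.2,-2.5,0.8,0,0,0]]

```text
clock: 1.7
eef_pos: [566.9, -138.7, 243.0]
tool_rot: [3.141, 0.001, -0.116]
force: [-0.1, -0.7, -0.2]
width: 85.2
gripper_force: 0.0
```

```bash
python3 - <<'E'
from h import *
i=cam("wrist");s=ctrl.read_state();print(s["eef_pos"],s["tool_rot"],np.abs(s["qd"]).max())
cv2.imwrite("pics/w1.png",i["pixels"][:,:,::-1])
print(proj(i,[[568,-137,61],[568,-137,0],[568,-115,61]]))
E
```

```text
[ 566.52481605 -140.15719717  243.39134726] [ 3.14056881e+00  8.48249431e-05 -1.17903896e-01] 0.02249410736485914
[[311.56406584 231.60839556]
 [311.90849186 213.80357958]
 [281.32242725 235.04349254]]
```

View pics/w1.png

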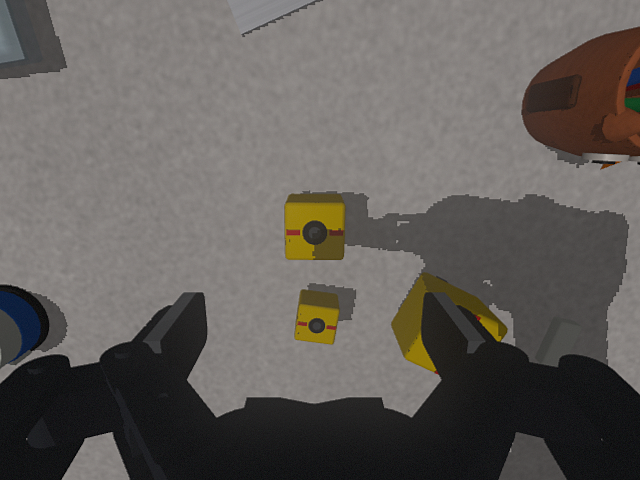

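The wrist view shows the target cube centred at (315,233), square to the tool, with its bars along the closing axis. The fingers' way down is clear of the other cubes.

```bash
python3 - <<'E'
from h import *
i=cam("wrist")
p=onz(i,314.5,232.5,61);print(p, onz(i,285,232,61),onz(i,344,233,61),onz(i,314.5,205,61),onz(i,314.5,260,61),ctrl.read_state()["eef_pos"])
print(row([*p,97],-.118), onz(i,5,325,50))
E
```

```text
[ 566.67019004 -140.54720472] [ 569.58061986 -119.45143184] [ 563.75679877 -161.66444315] [ 586.66605603 -142.92980842] [ 545.81096535 -138.06172767] [ 566.31031113 -140.85193439  243.61269532]
[ 3.2000e-02 -3.5000e-02  1.4661e+01  0.0000e+00  0.0000e+00 -1.0000e-03] [516.57993535 117.9077323 ]
```

Call:
send_rows:
  rows:
    - [[0,0,4,0,0,0],[0,0,8,0,0,0],[0,0,12,0,0,0],[0,0,14,0,0,0],[0,0,14.6,0,0,0],[0,0,14.6,0,0,0]]

```text
clock: 2.4
eef_pos: [566.4, -140.6, 97.2]
tool_rot: [3.141, 0.001, -0.119]
force: [-0.3, -0.3, -0.5]
width: 85.4
gripper_force: 0.0
```

Call:
send_rows:
  rows:
    - [[0,0,0,0,0,0],[0,0,0,0,0,0],[0,0,0,0,0,0],[0,0,0,0,0,0],[0,0,0,0,0,0],[0,0,0,0,0,0],[0,0,0,0,0,0]]
  grip: 255

```text
clock: 3.1
eef_pos: [567.8, -139.5, 98.8]
tool_rot: [3.141, -0.003, -0.117]
force: [-0.1, -0.3, 6.8]
width: 43.4
gripper_force: 61.4
```

Call:
send_rows:
  rows:
    - [[0,0,-3,0,0,0],[0,0,-7,0,0,0],[0,0,-11,0,0,0],[0,0,-13,0,0,0],[0,0,-13,0,0,0]]

```text
clock: 3.6
eef_pos: [568.6, -139.6, 231.0]
tool_rot: [3.141, -0.007, -0.117]
force: [0.4, 0.1, -1.5]
width: 43.6
gripper_force: 61.2
```

```bash
python3 - <<'E'
from h import *
s=ctrl.read_state();print(s["eef_pos"],s["force"],s["width"]);print(row([402,172,215],-.118))
E
```

```text
[ 568.62352198 -139.63364779  230.9903391 ] [ 0.41653192  0.14064089 -1.46767214] 43.61489913819767
[-2.0189e+01 -2.9003e+01  1.5990e+00  0.0000e+00  0.0000e+00  1.0000e-03]
```

Call:
send_rows:
  rows:
    - [[-2.5,-3.5,0.2,0,0,0],[-5,-7.2,0.5,0,0,0],[-7.5,-10.8,0.8,0,0,0],[-10,-14.4,1,0,0,0],[-12.5,-18,1.2,0,0,0],[-15,-21.6,1.4,0,0,0],[-17.5,-25.2,1.6,0,0,0],[-20.2,-29,1.6,0,0,0],[-20.2,-29,1.6,0,0,0],[-20.2,-29,1.6,0,0,0]]

```text
clock: 4.6
eef_pos: [399.1, 173.5, 210.7]
tool_rot: [3.141, 0.001, -0.113]
force: [0.6, -0.3, -0.7]
width: 43.2
gripper_force: 61.4
```

```bash
python3 - <<'E'
from h import *
i=cam("wrist");s=ctrl.read_state();print(s["eef_pos"],s["tool_rot"],np.abs(s["qd"]).max())
np.savez("w2.npz",**{k:i[k] for k in("pixels","fx","fy","cx","cy","extrinsics")})
cv2.imwrite("pics/w2.png",i["pixels"][:,:,::-1])
E
```

```text
[399.90648064 172.18502246 210.8509395 ] [ 3.14065756e+00  3.99244598e-04 -1.16390470e-01] 0.03762051011666627
```

View pics/w2.png

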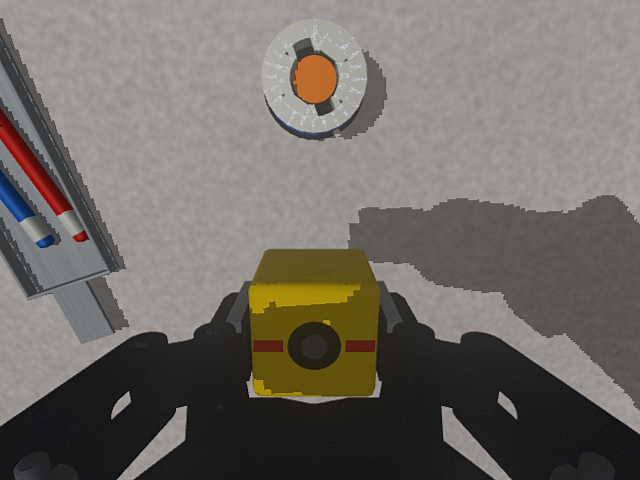

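The drum is at about (315,75), with its orange plate and slots at (303,45) and (324,108). The cube is held straight, with its top centred at (314,346).

```bash
python3 - <<'E'
from h import *
i=dict(np.load("w2.npz"));px=i["pixels"]
hsv=cv2.cvtColor(px,cv2.COLOR_RGB2HSV)
tcp=np.array([399.9,172.2,210.85]);y=-.1164
print("cube ctr",onz(i,314.3,346,tcp[2]-37)-tcp[:2], "edges",onz(i,249,340,tcp[2]-37),onz(i,379,340,tcp[2]-37))
b=onz(i,255,346,174)-onz(i,373,346,174);print("bar yaw",np.arctan2(b[1],b[0]))
# rectify collar top to a metric map, 0.25 mm/px
c=onz(i,315,72,50);print("c0",c)
g=np.arange(-40,40,.2);X,Y=np.meshgrid(c[0]+g,c[1]-g*-1)
uv=proj(i,np.c_[X.ravel(),Y.ravel(),np.full(X.size,50.)]).astype(np.float32).reshape(*X.shape,2)
m=cv2.remap(px[:,:,::-1],uv[...,0],uv[...,1],1)
h=cv2.cvtColor(m,cv2.COLOR_BGR2HSV)
or_=cv2.inRange(h,(5,150,100),(20,255,255));M=cv2.moments(or_,True)
print("orange at z50 plane",c+[-40+M["m10"]/M["m00"]*.2,-40+M["m01"]/M["m00"]*.2])
cv2.imwrite("pics/r2.png",cv2.resize(m,(800,800))[100:700])
E
```

```text
cube ctr [-0.77443695  1.48654602] edges [403.86992527 194.99313078] [398.90296983 152.05250508]
bar yaw 1.4556125685209873
c0 [501.84364124 161.17924632]
orange at z50 plane [498.03582802 161.81761895]
```

View pics/r2.png

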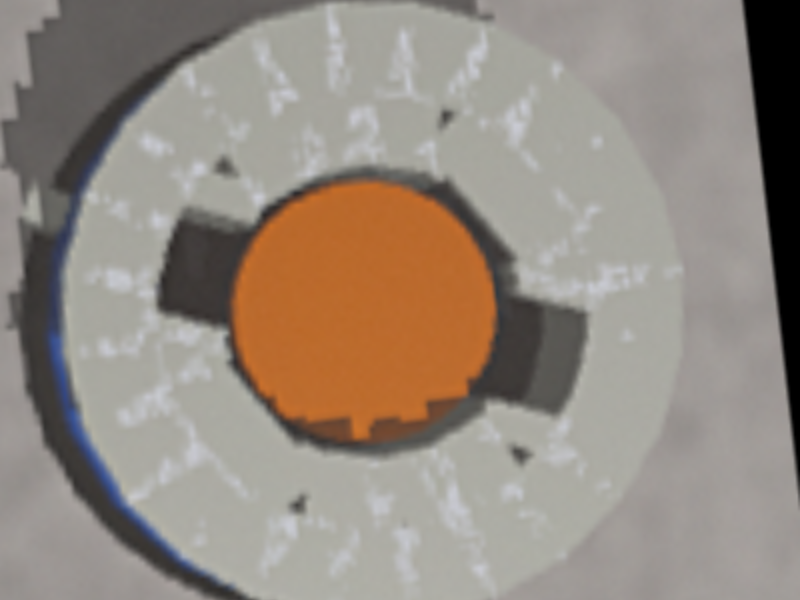

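Rectified to metric scale, the collar is 62 mm across as it should be. Its centre is at about (499.6,161) and the slots lie along a yaw of 0.246 rad. I'll turn the tool by +1.93 rad, to yaw 1.81, on the way over the drum.

Call:
send_rows:
  rows:
    - [[1,0,0,0,0,-0.14],[2,0,0,0,0,-0.28],[3,0,0,0,0,-0.42],[4,0,0,0,0,-0.56],[5,0,0,0,0,-0.7],[6,0,0,0,0,-0.84],[7,0,0,0,0,-0.98],[8,0,0,0,0,-1.12],[9,0,0,0,0,-1.26],[10,-0.05,0,0,0,-1.4]]

```text
clock: 5.65
eef_pos: [500.6, 158.4, 210.8]
tool_rot: [-3.142, 0.001, 1.284]
force: [0.1, -0.8, -1.4]
width: 43.2
gripper_force: 61.4
```

Call:
send_rows:
  rows:
    - [[0,0,0,0,0,-0.14],[0,0,0,0,0,-0.28],[0,0,0,0,0,-0.42],[0,0,0.5,0,0,-0.53],[0,0,1.5,0,0,-0.53],[0,0,2.5,0,0,-0.53],[0,0,2.5,0,0,-0.53],[0,0,2.5,0,0,-0.53]]

```text
clock: 6.45
eef_pos: [499.4, 160.9, 185.7]
tool_rot: [-3.14, 0.0, 1.811]
force: [-0.7, 0.0, -1.7]
width: 43.1
gripper_force: 61.3
```

```bash
python3 - <<'E'
from h import *
i=cam("wrist");s=ctrl.read_state();print(s["eef_pos"],s["tool_rot"],s["qpos"],s["force"])
print(row([499.6,161,160],1.817))
a=cam("scene");b=cam("side")
A=cv2.resize(a["pixels"][120:220,280:400],(600,500));B=cv2.resize(i["pixels"],(640,480))
cv2.imwrite("pics/w3.png",B[:,:,::-1])
E
```

```text
[499.54574817 161.19157299 186.11196244] [-3.14136489e+00  1.64198577e-04  1.81193255e+00] [-0.14953864  0.64032985 -0.32391218  1.9676234   0.35024211  0.58781791
 -0.46655383] [-0.3251679   0.02642783 -0.99823693]
[-2.000e-02  1.000e-03  2.611e+00  0.000e+00  0.000e+00 -5.000e-03]
```

View pics/w3.png

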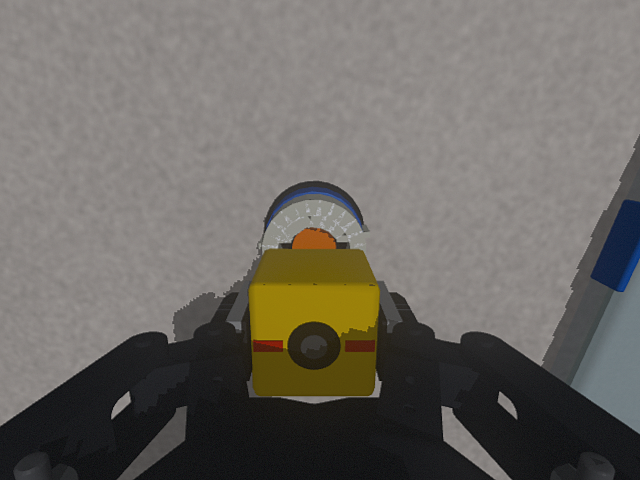

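The collar is centred under the cube, at column 314 against 314, with both slots beside the plate at row 245. I'll lower the cube and watch the force.

Call:
send_rows:
  rows:
    - [[0,0,1.5,0,0,0],[0,0,3,0,0,0],[0,0,3.5,0,0,0],[0,0,3.8,0,0,0],[0,0,4,0,0,0],[0,0,4,0,0,0]]

```text
clock: 7.2
eef_pos: [499.7, 161.3, 146.6]
tool_rot: [3.141, -0.0, 1.813]
force: [-0.6, 0.4, -2.0]
width: 43.3
gripper_force: 61.3
```

Call:
send_rows:
  rows:
    - [[0,0,0.2,0,0,0],[0,0,0.4,0,0,0],[0,0,0.6,0,0,0],[0,0,0.6,0,0,0]]

```text
clock: 7.6
eef_pos: [499.8, 161.4, 140.4]
tool_rot: [3.141, -0.0, 1.813]
force: [-0.2, 0.2, 0.8]
width: 43.3
gripper_force: 61.5
```

Call:
send_rows:
  rows:
    - [[0,0,0.1,0,0,0],[0,0,0.2,0,0,0],[0,0,0.3,0,0,0],[0,0,0.4,0,0,0],[0,0,0.4,0,0,0]]

```text
clock: 8.1
eef_pos: [499.8, 161.4, 136.3]
tool_rot: [3.141, -0.0, 1.813]
force: [0.3, 1.5, 2.2]
width: 43.5
gripper_force: 61.7
```

Call:
send_rows:
  rows:
    - [[0,0,0.1,0,0,0],[0,0,0.2,0,0,0],[0,0,0.3,0,0,0],[0,0,0.4,0,0,0],[0,0,0.5,0,0,0],[0,0,0.5,0,0,0]]

```text
clock: 8.7
eef_pos: [499.8, 161.4, 131.3]
tool_rot: [3.141, -0.0, 1.813]
force: [0.8, 1.2, 5.2]
width: 43.4
gripper_force: 61.8
```

Call:
send_rows:
  rows:
    - [[0,0,0.1,0,0,0],[0,0,0.2,0,0,0],[0,0,0.2,0,0,0]]

```text
clock: 9.0
eef_pos: [499.8, 161.4, 129.7]
tool_rot: [3.141, -0.0, 1.813]
force: [-0.2, 1.0, 8.0]
width: 43.0
gripper_force: 62.6
```

Call:
send_rows:
  rows:
    - [[0,0,0,0,0,0.1],[0,0,0,0,0,0.2],[0,0,0,0,0,0.3],[0,0,0,0,0,0.3]]

```text
clock: 9.4
eef_pos: [499.5, 161.1, 129.8]
tool_rot: [3.141, 0.001, 1.51]
force: [-0.3, 0.5, 9.4]
width: 43.2
gripper_force: 62.6
```

```bash
python3 - <<'E'
from h import *
s=ctrl.read_state();print(s["eef_pos"],s["tool_rot"],s["force"],s["torque"])
E
```

```text
[499.45338616 161.14854564 129.76149612] [3.14129874e+00 5.35809898e-04 1.51046360e+00] [-0.34961099  0.53605807  9.4376947 ] [ 0.2640569   0.07628157 -0.03415967]
```

Turning freely. I'll continue towards the stop.

Call:
send_rows:
  rows:
    - [[0,0,0,0,0,0.1],[0,0,0,0,0,0.2],[0,0,0,0,0,0.3],[0,0,0,0,0,0.4],[0,0,0,0,0,0.5],[0,0,0,0,0,0.56],[0,0,0,0,0,0.6],[0,0,0,0,0,0.6]]

```text
clock: 10.2
eef_pos: [499.5, 161.2, 129.8]
tool_rot: [3.141, 0.0, 0.912]
force: [-0.2, 0.4, 8.8]
width: 43.0
gripper_force: 62.5
```

```bash
python3 - <<'E'
from h import *
s=ctrl.read_state();print(s["eef_pos"],s["tool_rot"],s["force"],s["torque"])
E
```

```text
[499.45740712 161.20378143 129.7560803 ] [3.14134746e+00 1.15310492e-04 9.11698836e-01] [-0.15171357  0.44147816  8.81399004] [ 0.26054072  0.04813869 -0.04813286]
```

Call:
send_rows:
  rows:
    - [[0,0,0,0,0,0.03],[0,0,0,0,0,0.06],[0,0,0,0,0,0.09],[0,0,0,0,0,0.09]]

```text
clock: 10.6
eef_pos: [499.6, 161.2, 129.8]
tool_rot: [3.141, -0.0, 0.822]
force: [1.2, 0.3, 9.0]
width: 43.2
gripper_force: 62.5
```

```bash
python3 - <<'E'
from h import *
s=ctrl.read_state();print(s["eef_pos"],s["tool_rot"],s["force"],s["torque"])
E
```

```text
[499.58020876 161.24048539 129.75858845] [ 3.14134854e+00 -1.88794806e-04  8.22065649e-01] [1.17030475 0.32070588 8.98778675] [ 0.22442972 -0.02565972 -0.0018947 ]
```

Call:
send_rows:
  rows:
    - [[0,0,0,0,0,0.03],[0,0,0,0,0,0.06],[0,0,0,0,0,0.06]]

```text
clock: 10.9
eef_pos: [500.1, 161.6, 129.8]
tool_rot: [3.141, -0.001, 0.764]
force: [0.7, 1.1, 6.8]
width: 43.7
gripper_force: 62.3
```

```bash
python3 - <<'E'
from h import *
s=ctrl.read_state();print(s["eef_pos"],s["tool_rot"],s["force"],s["torque"])
E
```

```text
[500.07903449 161.56965891 129.7538794 ] [ 3.14080492e+00 -1.34178184e-03  7.63792848e-01] [0.68221474 1.08153156 6.75789646] [ 0.30528155 -0.22191482  0.34874148]
```

End stop felt: torque about z is +0.35 N·m. I'll back off slightly and let the cube rise into the catch.

Call:
send_rows:
  rows:
    - [[0,0,0,0,0,-0.03],[0,0,-0.1,0,0,-0.03],[0,0,-0.2,0,0,-0.03],[0,0,-0.3,0,0,-0.03],[0,0,-0.4,0,0,-0.03],[0,0,-0.5,0,0,-0.03],[0,0,-0.5,0,0,-0.03]]

```text
clock: 11.6
eef_pos: [500.0, 161.4, 134.5]
tool_rot: [3.141, -0.001, 0.793]
force: [2.0, 1.4, 3.9]
width: 43.1
gripper_force: 62.0
```

```bash
python3 - <<'E'
from h import *
s=ctrl.read_state();print(s["eef_pos"],s["tool_rot"],s["force"],s["torque"])
E
```

```text
[500.0232986  161.42898214 134.46762566] [ 3.14111586e+00 -1.17838289e-03  7.92715353e-01] [2.02532238 1.41660279 3.91162007] [ 0.52274212 -0.64216269  0.06904767]
```

Call:
send_rows:
  rows:
    - [[0,0,-0.06,0,0,0],[0,0,-0.06,0,0,-0.03],[0,0,-0.06,0,0,-0.06],[0,0,-0.06,0,0,-0.09],[0,0,-0.06,0,0,-0.09]]

```text
clock: 12.1
eef_pos: [499.1, 160.9, 134.7]
tool_rot: [-3.141, 0.001, 0.884]
force: [1.3, 1.9, 4.2]
width: 43.5
gripper_force: 61.9
```

```bash
python3 - <<'E'
from h import *
s=ctrl.read_state();print(s["eef_pos"],s["tool_rot"],s["force"],s["torque"])
E
```

```text
[499.09333178 160.94649841 134.73142211] [-3.14092487e+00  9.02120658e-04  8.83670329e-01] [1.26080273 1.92507224 4.21006416] [ 0.34866606 -0.22023283 -0.00659177]
```

Call:
send_rows:
  rows:
    - [[0,0,0,0,0,-0.03],[0,0,0,0,0,-0.06],[0,0,0,0,0,-0.09],[0,0,0,0,0,-0.09]]

```text
clock: 12.5
eef_pos: [499.5, 161.9, 134.8]
tool_rot: [-3.141, -0.001, 0.974]
force: [1.4, 5.1, 2.6]
width: 43.4
gripper_force: 61.7
```

```bash
python3 - <<'E'
from h import *
s=ctrl.read_state();print(s["eef_pos"],s["tool_rot"],s["force"],s["torque"])
E
```

```text
[499.50119513 161.90873748 134.83195421] [-3.14105827e+00 -9.73652018e-04  9.73960391e-01] [1.44215405 5.0527084  2.61416286] [ 1.11060391 -0.30568399 -0.19780953]
```

It is blocked turning back at about 0.95, so it is in the catch. I'll centre the cube within the play and release.

Call:
send_rows:
  rows:
    - [[0,0,0,0,0,0.05],[0,0,0,0,0,0.1],[0,0,0,0,0,0.1]]

```text
clock: 12.8
eef_pos: [499.2, 160.9, 134.8]
tool_rot: [-3.142, 0.001, 0.873]
force: [0.5, 2.7, 5.1]
width: 43.4
gripper_force: 61.8
```

Call:
send_rows:
  rows:
    - [[0,0,0,0,0,0],[0,0,0,0,0,0],[0,0,0,0,0,0],[0,0,0,0,0,0],[0,0,0,0,0,0],[0,0,0,0,0,0],[0,0,0,0,0,0],[0,0,0,0,0,0]]
  grip: 0

```text
clock: 13.6
eef_pos: [499.5, 161.2, 134.9]
tool_rot: [-3.142, 0.0, 0.873]
force: [-0.1, -0.3, 0.6]
width: 85.7
gripper_force: 0.0
```

Call:
send_rows:
  rows:
    - [[0,0,-2,0,0,0],[0,0,-5,0,0,0],[0,0,-8,0,0,0],[0,0,-10,0,0,0],[0,0,-11,0,0,0],[0,0,-11,0,0,0]]

```text
clock: 14.2
eef_pos: [500.1, 161.4, 245.9]
tool_rot: [3.14, -0.002, 0.873]
force: [0.0, 0.9, 0.3]
width: 85.4
gripper_force: 0.0
```

```bash
python3 - <<'E'
from h import *
i=cam("wrist");a=cam("scene");b=cam("side")
s=ctrl.read_state();print(s["eef_pos"],s["force"],s["tool_rot"])
A=cv2.resize(b["pixels"][265:345,310:410],(400,320),interpolation=2);W=cv2.resize(i["pixels"],(400,300))
cv2.imwrite("pics/f.png",np.vstack([A,W[:280]])[:,:,::-1])
print(proj(b,[[499.6,161,36.5+61],[499.6,161,36.5+19],[499.6,161,50]]))
E
```

```text
[498.87683682 160.98887646 243.7857692 ] [-0.04479778 -0.33804089 -0.32071615] [-3.14057043e+00  1.81271295e-03  8.72832025e-01]
[[358.28396984 284.77222499]
 [356.6382266  302.82027888]
 [356.42939126 305.11047305]]
```

View pics/f.png

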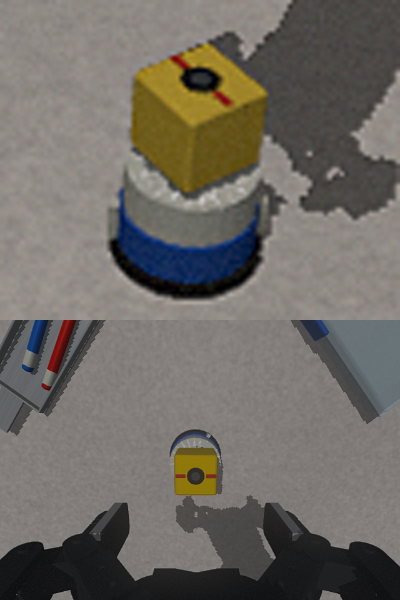

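The cube stands upright on the drum. Its top centre is at about (360,284.5) in the side view, against (358.3,284.8) predicted for the locked height, and its bars lie square to the tool.

```bash
python3 -c "
from cell import ctrl
print(ctrl.finish_job())"
```

```text
the job is handed in; nothing more can be done
None
```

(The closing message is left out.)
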